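# Lock the vegetable slicer and finish the pyramid of vegetable logs

### The arm

A 6-joint arm with a two-finger parallel gripper is mounted at the origin on the work surface. World frame = base frame: x ahead of the robot, y to its left, z up, the work surface at z = 0. Lengths are in mm, angles in rad, forces in N, time in s.
With the tool pointing down it reaches from about 275 to 750 mm from the base axis. Payload 10.2 kg.
Tool frame: the origin (TCP) lies at the very end of the fingers, on their centre line; the grasp point (between the pads) lies 19 mm behind it (ctrl.grip_depth is the distance from the TCP to the grasp point, in mm); z points along the fingers, x is the direction in which the jaws open and shut, and the axes are right-handed (so a half turn about z gives the same grasp; the last joint's range is limited). The gripper opens to 85 mm and grips with 20 to 120 N. Pads are 22 mm wide; open, the fingers measure 114 mm over their backs; the gripper's body (76 mm by 85 mm) begins 54 mm behind the grasp point. The pads swing forward as they close: fully open they stand 13 mm farther back than shut.
Start: joints at [1.097, 0.313, 1.498, -0, 1.331, -0.223], TCP at [130.307, 508.578, 231.294] pointing down, gripper open.
Joint ranges: [-2.94, 2.94], [-0.97, 2.17], [0.19, 2.56], [-1.23, 4.37], [0.02, 3.11], [-2.88, 2.88]. Speed limits (rad/s): [2.39, 2.39, 3.01, 3.14, 3.14, 3.14].

### API

Orientations are given as a unit quaternion [w, x, y, z].
In Python, from rig import ctrl gives the robot as it stands.
- The arm moves only by the tool play_rows, never from a script. Its argument "motion" is a list of rows, each a list of 2 entries, a list of its own where there are three numbers: the shift along the tool's x, y, z in mm, then the turn, a rotation vector about the tool's x, y, z in degrees. A call has 1 to 20 rows; each row shifts and turns the commanded pose from where the row before left it, along the tool's axes as they then stand; what a row does not reach is not made up. A row lasts 1/12 s, in which the tool goes at most 41.7 mm and 7.16 degrees, less where a joint would pass 70% of its speed; a pose out of reach is approached as far as the arm can. A call with a gripper value outside its range is refused whole. "fingers" is the finger opening in mm, from 0 to 85.4, set as the call begins (left out, the last holds). The fingers move at their own pace and stop on an object; "squeeze" is the grip in N (left out, the last holds). Time passes only in rows, so rows that do not move let the fingers close. It gives the time, the measured TCP pose, the force and the opening at its end, in the units of the state.
- ctrl.sense(): the state, without advancing time (a new reading comes with each control period).
- ctrl.capture(name): name is "scene" or "side" or "wrist"; returns the picture (400x640x3 uint8, red, green, blue); there is no depth.
- ctrl.get_calibration(name): a dict with "K" (3x3 intrinsics, pixels), "R" (3x3) and "t" (3): a world point X has camera coordinates R X + t; the wrist camera has in their place "tool_from_camera" (4x4, takes a point from camera to tool coordinates, whose origin is the TCP and whose axes are the tool frame's). Camera axes: x right, y down, z forward; pixel columns grow to the right and rows downward; lengths in mm; the calibration is good to about 2 mm. The wrist camera is an equidistant fisheye: a pixel r from the principal point sees the ray r / f radians off the axis. A picture is of the moment at which its call begins: read the wrist's pose just before it. get_calibration takes no time and is no camera call.
- ctrl.finish_job(): hands the job in, once; it reports no verdict.
Trained networks look in the newest picture that a camera, given by its name, has taken for a name from the list of things; names that differ only in an ending like _2 or _b are one class to them, and where a whole thing is asked for, a point or a joint stands for the part that bears it (a point fixed in the world has none). Each returns a list of dicts, best first, with "p" (0 to 1); they miss things now and then, are a little off and sometimes report something else, mostly with a low value. They report only what shows in the picture. A call takes as long as a camera call.
- ctrl.spot_in(camera, name): "position" ([column, row] as shares, 0 to 1, of the picture: columns of its width, rows of its height, amid what is visible of it).
The state is a dict: "time_s": time; "joints": joint angles; "dq": joint speeds; "tau": joint torques, N m; "eef_pos": TCP position; "ee_rot": TCP orientation; "force": force on the tool from outside, world axes, zero at the start; "wrist_torque": the same for the moment, N m; "grip_width": opening from 0.0 (shut) to 1.0 (fully open).
Only numpy, scipy, OpenCV 4.12 (cv2) and the standard library are available. Lean on these libraries where they do the work, as an engineer would, in place of code of your own. Each camera call takes 0.05 s, during which the arm holds its last target. There are 200 camera calls.

### The job

Make the slicer safe first: slide its red blade lock all the way to its end stop. Then take the loose orange carrot log off the slicer's sloping bed and saddle it into the free gap of the serving rack's pile, between the middle and the left beetroot log and beside the carrot log already there. Last, crown the pile by saddling the cream parsnip log from the slicer on the two carrot logs, without shifting the rest of the pile, the jar, the bowl or the brush.

Things in the scene. Friction and masses are not known exactly. Their poses are not given: they have to be found in the camera images.
- lock (a joint): travel of the blade lock, 0 to 0.070 m: grows towards the slicer's own +y (to the robot's left), 0.070 is the end stop (locked). It starts between 0 and 0.025, friction about 1.5 N.
- lock_top (a point): centre of the top face of the lock's red grip, a block 28 mm (slicer x) by 20 mm (slicer y, the sliding direction), 40 mm high, free on all sides, on a grey track whose top is 40 mm below this point and 34 mm above the worktop. The track crosses the foot of the slicer along slicer y, at slicer x -0.148. Axes as the slicer's.
- slicer: fixed white slicer, 150 mm wide; origin on the worktop. Its bed slopes 30 degrees up along its own x (away from the robot; normal leans to -x), from (-0.104, 0, 0.035) for 330 mm. Two lanes at y -0.032 and +0.032, of thin steel rails along the slope, hold one log each, 13 mm clear of the bed; a black stop bar covers the lowest 5 mm of its low end face, else its ends are free.
- rack: fixed maple board 130 x 170 x 12 mm with dowels; origin at the centre of its underside. Three beetroot logs lie along its x axis, 44 mm apart, at y -0.044, 0, +0.044, z 0.035 in its frame. Second layer centres lie at z 0.068, third at 0.1015: the carrot's place is (0, 0.022, 0.068), the parsnip's (0, 0, 0.1015). Yaw up to 0.35 either way.
- beet_left: dark red beetroot log, a cylinder 40 mm in diameter and 56 mm long, about 80 g; origin at its centre, its own x axis runs along the cylinder, which may be turned any way about that axis; bottom layer, at rack y +0.044
- beet_mid: dark red beetroot log, a cylinder 40 mm in diameter and 56 mm long, about 80 g; origin at its centre, its own x axis runs along the cylinder, which may be turned any way about that axis; bottom layer, at rack y 0
- beet_right: dark red beetroot log, a cylinder 40 mm in diameter and 56 mm long, about 80 g; origin at its centre, its own x axis runs along the cylinder, which may be turned any way about that axis; bottom layer, at rack y -0.044
- carrot_set: orange carrot log, a cylinder 40 mm in diameter and 56 mm long, about 80 g; origin at its centre, its own x axis runs along the cylinder, which may be turned any way about that axis; already saddled in the second layer at rack y -0.022
- carrot: loose orange carrot log, a cylinder 40 mm in diameter and 56 mm long, about 80 g; origin at its centre, its own x axis runs along the cylinder, which may be turned any way about that axis; starts in one of the slicer's lanes (which one varies), axis along the slope, centre at slicer x -0.052, z 0.104, 33 mm square above the bed
- parsnip: loose cream parsnip log, a cylinder 40 mm in diameter and 56 mm long, about 80 g; origin at its centre, its own x axis runs along the cylinder, which may be turned any way about that axis; starts in the slicer's other lane, lying likewise
- jar: bystander: amber glass jar with steel cap, 64 mm wide, 110 mm high, origin under its centre
- bowl: bystander: blue ceramic bowl, 110 mm wide, 50 mm high, origin under its centre
- brush: bystander: vegetable brush lying flat, 170 mm long along its own x, 42 mm wide, 20 mm high, origin under its centre

How it is judged:
By the outcome, as a careful person would: the job done as asked, in the order asked, and still so for the second after the job is handed in, with the robot touching nothing.
It also fails if it takes over 61 s, if anything falls off the work surface, if the arm or the gripper's body presses on something with over 40 N, if the wrist force passes 120 N, or if a joint passes its speed limit or range.

## Working session

There is one attempt and no reset: what is moved stays moved. The work goes in short steps, Python scripts to look and compute and a tool call to move; the robot and the scene stay as the last step left them, time stands still between calls to the robot, and variables do not carry over. Pictures are saved under pics/ and viewed, about 8 in all and at most 12, crops included, and the job is handed in when it is done.

Besides the shell and the picture viewer there is one more tool, called after "Emit:" as name(argument=value, ...) on one line, values as JSON. play_rows: Moves the arm, as the interface text tells. Its arguments: {"type":"object","properties":{"motion":{"type":"array"},"fingers":{"type":"number"},"squeeze":{"type":"number"}},"required":["motion"]}

```bash
ls; mkdir -p pics
python3 - <<'E'
from rig import ctrl
import cv2,numpy as np
np.set_printoptions(precision=4,suppress=True)
print(ctrl.sense())
for c in("scene","side","wrist"):
    im=ctrl.capture(c); cv2.imwrite(f"pics/{c}0.png",im[:,:,::-1]); print(c,ctrl.get_calibration(c))
    for n in("lock","slicer","rack","carrot","parsnip","beet_left","jar","bowl","brush"):
        print(n,[(round(d["p"],2),np.round(np.array(d["position"])*[640,400],1)) for d in ctrl.spot_in(c,n)])
a=cv2.imread("pics/scene0.png");b=cv2.imread("pics/side0.png")
E
```

```text
pics
{'time_s': 0.0, 'joints': array([ 1.0966,  0.3135,  1.4984, -0.    ,  1.331 , -0.2234]), 'dq': array([-0.0001, -0.0008, -0.0008,  0.0015,  0.0006,  0.0007]), 'tau': array([  0.0029, -41.2281, -25.9739,  -0.    ,   0.0042,  -0.    ]), 'eef_pos': array([130.1853, 508.3391, 230.7235]), 'ee_rot': array([ 0.0003,  0.79  ,  0.6131, -0.0006]), 'force': array([ 0.7687, -0.7955,  0.483 ]), 'wrist_torque': array([-0.0309, -0.0328, -0.0059]), 'grip_width': 0.9998670505491762}
scene {'K': array([[409.4546,   0.    , 321.8081],
       [  0.    , 409.4546, 202.0908],
       [  0.    ,   0.    ,   1.    ]]), 'R': array([[ 0.5187,  0.8549, -0.014 ],
       [ 0.6835, -0.4244, -0.5938],
       [-0.5136,  0.2984, -0.8045]]), 't': array([-249.6111, -324.2076, 1195.6516])}
lock [(0.61, array([376.8, 151. ]))]
slicer [(0.71, array([444. , 195.8]))]
rack [(0.62, array([269.6, 287.1]))]
carrot [(0.65, array([393.2, 166.6]))]
parsnip [(0.64, array([418.8, 153.5])), (0.49, array([277.6, 350.7]))]
beet_left [(0.6, array([280.3, 257.1]))]
jar [(0.56, array([370.4, 276.4]))]
bowl [(0.94, array([279.3, 351. 
[... 638 characters left out ...]
, 258.2]))]
beet_left [(0.89, array([320.2, 180. ]))]
jar [(0.78, array([265.5, 197.6]))]
bowl [(0.82, array([262.2, 154.4]))]
brush [(0.83, array([405. , 177.4]))]
wrist {'K': array([[309.7069,   0.    , 318.2265],
       [  0.    , 309.7069, 198.5184],
       [  0.    ,   0.    ,   1.    ]]), 'tool_from_camera': array([[   1.    ,   -0.0007,   -0.0013,   -0.8783],
       [   0.001 ,    0.962 ,    0.2731,  -69.9251],
       [   0.0011,   -0.2731,    0.962 , -143.4315],
       [   0.    ,    0.    ,    0.    ,    1.    ]])}
lock []
slicer [(0.75, array([167.3, 375. ]))]
rack []
carrot []
parsnip []
beet_left []
jar [(0.72, array([ 52.1, 346.7]))]
bowl []
brush [(0.68, array([ 54.5, 348. ]))]
```

Run:
```python
import cv2,numpy as np
a=cv2.imread("pics/scene0.png");b=cv2.imread("pics/side0.png")
A=cv2.resize(a[110:360,220:540],None,fx=2.5,fy=2.4);B=cv2.resize(b[120:350,200:440],None,fx=3.3,fy=2.6)
cv2.imwrite("pics/A.png",A);cv2.imwrite("pics/B.png",B)
```

```text
(no output)
```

View pics/A.png

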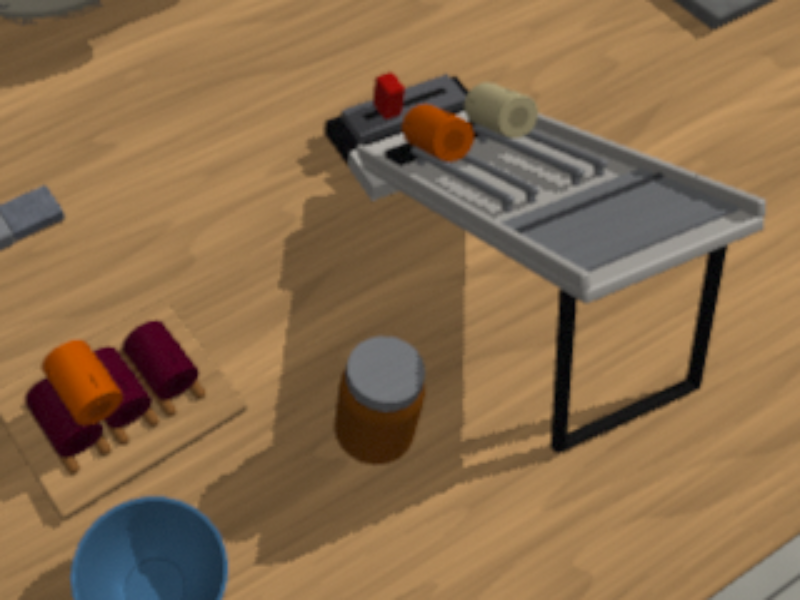

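View pics/B.png

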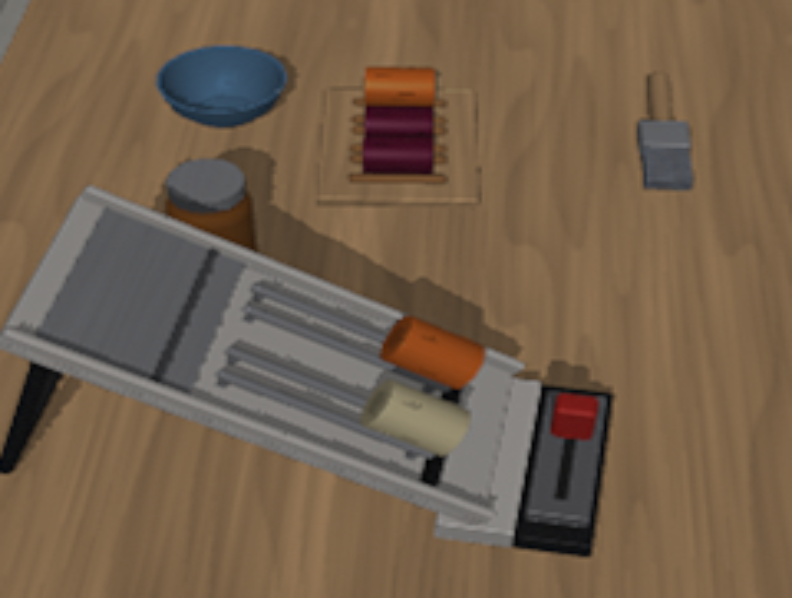

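The carrot sits in the lane nearer the rack (scene ~(395,163)) and the parsnip in the other (~(419,153)). The red lock is at (376,150), near the right end of its track. The rack is at lower left, with its free gap towards the slicer. Next I'll segment and fit poses.

```bash
cat > h.py <<'E'
import cv2,numpy as np
from scipy.optimize import least_squares
from scipy.spatial.transform import Rotation as Ro
from rig import ctrl
np.set_printoptions(precision=2,suppress=True)
def proj(cal,X,pose=None):
    X=np.atleast_2d(X).astype(float)
    K=np.array(cal["K"])
    if "R" in cal:
        c=X@np.array(cal["R"]).T+cal["t"]; return (c/c[:,2:])[:,:2]*K[0,0]+K[:2,2]
    T=np.array(cal["tool_from_camera"]); p,R=pose
    c=((X-p)@R-T[:3,3])@T[:3,:3]
    r=np.linalg.norm(c[:,:2],axis=1); th=np.arctan2(r,c[:,2])
    return c[:,:2]/r[:,None]*th[:,None]*K[0,0]+K[:2,2]
def pose():
    s=ctrl.sense(); q=s["ee_rot"]; return np.array(s["eef_pos"]),Ro.from_quat([q[1],q[2],q[3],q[0]]).as_matrix()
def blobs(im,col,amin=40):
    h,s,v=cv2.split(cv2.cvtColor(im,cv2.COLOR_BGR2HSV).astype(int))
    m={"orange":(h>=8)&(h<=16)&(s>215)&(v>110),"red":((h<=4)|(h>=176))&(s>200)&(v>90),
       "cream":(h>=22)&(h<=34)&(s>50)&(s<130)&(v>110),"beet":((h>=165)|(h<=3))&(s>120)&(v<110)&(v>15)}[col]
    n,l,st,c=cv2.connectedComponentsWithStats(m.astype(np.uint8))
    o=[(st[i,4],c[i],l==i) for i in range(1,n) if st[i,4]>=amin]
    return sorted(o,key=lambda t:-t[0])
def W(p,P):  # p=(x,y,yaw) frame to world
    P=np.atleast_2d(P); c,s=np.cos(p[2]),np.sin(p[2])
    return np.c_[p[0]+c*P[:,0]-s*P[:,1],p[1]+s*P[:,0]+c*P[:,1],P[:,2]]
def cyl(c,ax,r=20,h=28):
    ax=np.array(ax,float);u=np.cross(ax,[0,1,0.1]);u/=np.linalg.norm(u);w=np.cross(ax,u)
    t=np.linspace(0,2*np.pi,40)
    ring=r*(np.outer(np.cos(t),u)+np.outer(np.sin(t),w))
    return np.r_[ring+h*ax,ring-h*ax]+c
def hullmask(uv,shape=(400,640)):
    m=np.zeros(shape,np.uint8); cv2.fillConvexPoly(m,cv2.convexHull((uv*16).round().astype(np.int32)),1,shift=4); return m
def hullc(uv):
    h=cv2.convexHull(uv.astype(np.float32)); M=cv2.moments(h); return np.array([M["m10"],M["m01"]])/M["m00"]
E
python3 - <<'E'
from h import *
print(getattr(ctrl,"grip_depth",None))
for c in("scene","side"):
    im=cv2.imread(f"pics/{c}0.png")
    for k in("orange","red","cream","beet"): print(c,k,[(int(a),p) for a,p,_ in blobs(im,k)])
E
```

```text
18.700000000000003
scene orange [(595, array([499.74,  62.82])), (502, array([251.59, 265.58])), (278, array([396.98, 163.72]))]
scene red [(63, array([375.76, 144.79]))]
scene cream [(252, array([423.08, 154.44]))]
scene beet [(583, array([283.76, 259.55])), (561, array([443.52,  28.57])), (457, array([243.78, 285.2 ])), (333, array([269.27, 271.61])), (119, array([374.92, 152.28]))]
side orange []
side red [(125, array([373.48, 279.54]))]
side cream [(446, array([327.25, 281.27]))]
side beet [(531, array([320.28, 173.59])), (134, array([373.19, 281.85]))]
```

Run:
```python
from h import *
for c,pts in(("scene",[(395,163),(388,160),(402,168),(253,268),(262,282),(420,153),(430,158),(414,150),(376,145),(376,155),(370,150)]),("side",[(330,255),(322,250),(342,262),(320,152),(320,148),(320,158),(327,280),(335,290),(316,270),(374,275),(374,286),(320,168),(320,180)])):
    h=cv2.cvtColor(cv2.imread(f"pics/{c}0.png"),cv2.COLOR_BGR2HSV)
    print(c,[(p,h[p[1],p[0]].tolist()) for p in pts])
```

```text
scene [((395, 163), [13, 255, 131]), ((388, 160), [13, 255, 114]), ((402, 168), [13, 255, 103]), ((253, 268), [13, 255, 183]), ((262, 282), [12, 244, 93]), ((420, 153), [23, 76, 117]), ((430, 158), [23, 73, 102]), ((414, 150), [23, 74, 117]), ((376, 145), [2, 238, 153]), ((376, 155), [0, 233, 81]), ((370, 150), [3, 248, 70])]
side [((330, 255), [11, 211, 149]), ((322, 250), [11, 205, 113]), ((342, 262), [11, 207, 150]), ((320, 152), [14, 182, 160]), ((320, 148), [11, 208, 147]), ((320, 158), [11, 205, 107]), ((327, 280), [23, 63, 150]), ((335, 290), [22, 64, 144]), ((316, 270), [23, 62, 86]), ((374, 275), [1, 204, 119]), ((374, 286), [1, 207, 100]), ((320, 168), [168, 144, 90]), ((320, 180), [168, 154, 83])]
```

```bash
python3 - <<'E'
import re
s=open("h.py").read()
s=s.replace('(h>=8)&(h<=16)&(s>215)&(v>110)','(h>=8)&(h<=15)&(s>178)&(v>55)').replace('((h<=4)|(h>=176))&(s>200)&(v>90)','((h<=5)|(h>=176))&(s>185)&(v>40)').replace('(h>=22)&(h<=34)&(s>50)&(s<130)&(v>110)','(h>=19)&(h<=34)&(s>50)&(s<105)&(v>60)').replace('((h>=165)|(h<=3))&(s>120)&(v<110)&(v>15)','(h>=160)&(h<=177)&(s>90)&(v<130)&(v>12)')
open("h.py","w").write(s)
E
cat >> h.py <<'E'
c30,s30=np.cos(np.pi/6),.5
def axw(p,a): return W([0,0,p[2]],[a])[0]
def slog(p,y): return cyl(W(p,[[-52,y,104]])[0],axw(p,[c30,0,s30]))
def lockbox(p,tr,y0=-35):
    return W(p,[[-148+dx,y0+tr+dy,z] for dx in(-14,14) for dy in(-10,10) for z in(34,74)])
def rlog(p,y,z): return cyl(W(p,[[0,y,z]])[0],axw(p,[1,0,0]))
E
python3 - <<'E'
from h import *
for c in("scene","side"):
    im=cv2.imread(f"pics/{c}0.png")
    for k in("orange","red","cream","beet"): print(c,k,[(int(a),p) for a,p,_ in blobs(im,k)][:5])
E
```

```text
scene orange [(972, array([496.77,  64.01])), (705, array([252.41, 268.98])), (513, array([371.54, 288.89])), (467, array([394.96, 164.75]))]
scene red [(167, array([375.05, 149.37]))]
scene cream [(475, array([420.13, 155.2 ]))]
scene beet [(555, array([283.66, 259.5 ])), (543, array([443.46,  28.7 ])), (437, array([243.56, 285.12])), (310, array([269.33, 271.57]))]
side orange [(516, array([330.65, 255.03])), (289, array([321.19, 153.04])), (195, array([266.45, 204.96]))]
side red [(180, array([373.44, 279.97]))]
side cream [(576, array([325.53, 280.2 ])), (179, array([629.49, 170.36]))]
side beet [(525, array([320.31, 173.41]))]
```

```bash
cat > fit.py <<'E'
from h import *
cs={c:ctrl.get_calibration(c) for c in("scene","side")}
S={"scene":dict(car=(394.96,164.75),par=(420.13,155.2),lock=(375.05,149.37)),"side":dict(car=(330.65,255.03),par=(325.53,280.2),lock=(373.44,279.97))}
def f(p):
    r=[]
    for c in cs:
        r+=list(hullc(proj(cs[c],slog(p,-32)))-S[c]["car"])+list(hullc(proj(cs[c],slog(p,32)))-S[c]["par"])+list(hullc(proj(cs[c],lockbox(p,p[3])))-S[c]["lock"])
    return r
best=min((least_squares(f,[550,200,y,10],x_scale=[10,10,.1,10]) for y in(-.5,0,.5)),key=lambda s:s.cost)
print("slicer",best.x[:2],"yaw %.4f tr %.1f"%tuple(best.x[2:]),np.array(best.fun))
R={"scene":dict(car=(252.41,268.98),bl=(283.66,259.5)),"side":dict(car=(321.19,153.04))}
ims={c:cv2.imread(f"pics/{c}0.png") for c in cs}
def g(p):
    r=[]
    for c in cs:
        ch=hullmask(proj(cs[c],rlog(p,-22,68)));
        r+=list(hullc(proj(cs[c],rlog(p,-22,68)))-R[c]["car"])
        if "bl" in R[c]: r+=list(hullc(proj(cs[c],rlog(p,44,35)))-R[c]["bl"])
        else:
            r+=list((hullc(proj(cs[c],np.r_[rlog(p,0,35),rlog(p,44,35)]))-[320.31,173.41])*[1,.3])
    return r
for y in(0,):
    b=least_squares(g,[300,0,y],x_scale=[10,10,.1]); print("rack",b.x[:2],"%.4f"%b.x[2],b.cost,np.array(b.fun))
p=best.x;q=b.x
for c in cs:
    im=ims[c].copy()
    for P in(slog(p,-32),slog(p,32),lockbox(p,p[3]),rlog(q,-22,68),rlog(q,44,35),rlog(q,0,35),rlog(q,-44,35),W(q,[[a*65,e*85,12] for a in(1,-1) for e in(1,-1)]),W(p,[[-104,-75,35],[-104,75,35],[182,75,200],[182,-75,200]])):
        h=cv2.convexHull((proj(cs[c],P)*16).astype(np.int32)); cv2.polylines(im,[h],True,(0,255,0),1,cv2.LINE_AA,4)
    ims[c]=im
cv2.imwrite("pics/fit.png",np.vstack([cv2.resize(ims["scene"][110:360,220:540],(600,300)),cv2.resize(ims["side"][130:320,200:440],(600,300))]))
E
python3 fit.py
```

```text
slicer [593.22 177.09] yaw -0.1107 tr 10.0 [ 0.26 -0.79  0.38 -0.74 -1.22  0.19  0.3  -0.12  0.23 -0.1   0.61 -1.84]
rack [570.09  -0.  ] 0.0340 10094.585433088441 [ 82.46 -49.82  76.17 -45.84  -0.61  52.25  -0.54  16.51]
```

View pics/fit.png

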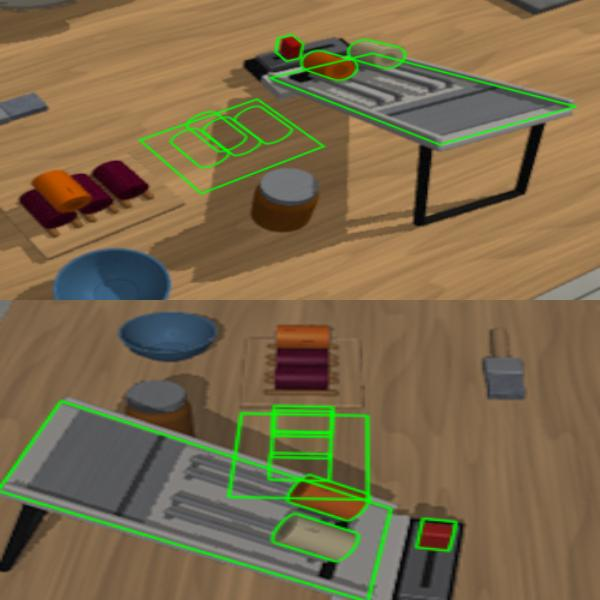

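```bash
python3 - <<'E'
s=open("fit.py").read()
s=s.replace('cs={c','''def ls(f,x0,sc):
    x0=np.array(x0,float);sc=np.array(sc)
    b=least_squares(lambda u:np.array(f(x0+(u-1)*sc)),np.ones(len(x0)),diff_step=.03)
    b.x=x0+(b.x-1)*sc; return b
cs={c''',1)
s=s.replace("least_squares(f,[550,200,y,10],x_scale=[10,10,.1,10])","ls(f,[550,200,y,10],[20,20,.2,20])").replace("least_squares(g,[300,0,y],x_scale=[10,10,.1])","ls(g,[560,-160,y],[20,20,.2])")
open("fit.py","w").write(s)
E
python3 fit.py
```

```text
slicer [593.9  176.45] yaw -0.1088 tr 14.7 [ 0.19 -0.44  0.3  -0.44  0.38 -0.12 -0.03 -0.42 -0.05 -0.42  0.06 -0.39]
rack [ 582.73 -193.2 ] 0.0530 0.5853973350895195 [-0.   -0.43  0.11 -0.19 -0.52 -0.79 -0.02 -0.21]
```

View pics/fit.png

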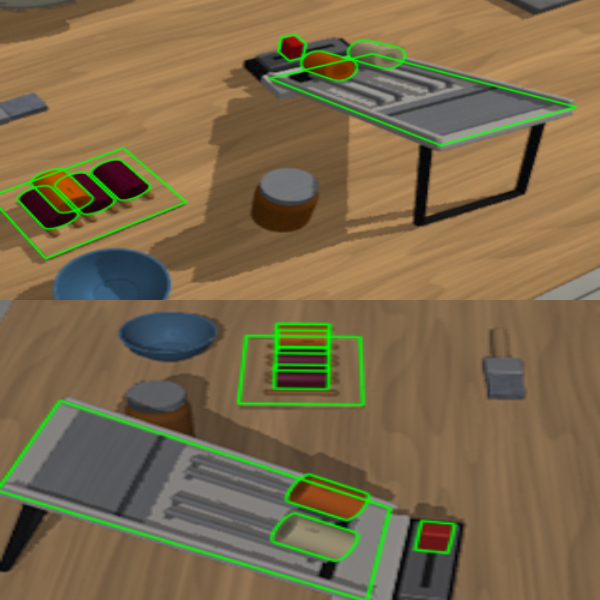

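```bash
cat > plan.py <<'E'
from h import *
SL=np.array([593.9,176.45,-0.1088]); RK=np.array([582.73,-193.2,0.0530])
def down(yaw,tilt=0): # tool x at yaw, z down; tilt about tool y: x axis pitched up by tilt
    return Ro.from_euler("z",yaw).as_matrix()@Ro.from_euler("y",-tilt).as_matrix()@np.diag([1,-1,-1.])
def plan(targets,start=None):
    """targets: (pos, R, mm/row). prints rows"""
    p,R=start or pose(); out=[]
    for tp,tR,v in targets:
        tp=np.array(tp,float); rv=(Ro.from_matrix(R).inv()*Ro.from_matrix(tR)).as_rotvec(degrees=True)
        n=max(1,int(np.ceil(np.linalg.norm(tp-p)/v)),int(np.ceil(np.linalg.norm(rv)/6.8)))
        p0,R0=p,R
        for i in range(1,n+1):
            gp=p0+(tp-p0)*i/n; gR=R0@Ro.from_rotvec(rv*i/n,degrees=True).as_matrix()
            d=np.round(R.T@(gp-p),1); w=np.round(Ro.from_matrix(R.T@gR).as_rotvec(degrees=True),1)
            p=p+R@d; R=R@Ro.from_rotvec(w,degrees=True).as_matrix(); out.append([(d+0).tolist(),(w+0).tolist()])
    for i in range(0,len(out),20): print(str(out[i:i+20]).replace(" ",""))
    print(len(out),"rows, end",p,"z",R[:,2])
E
python3 - <<'E'
from plan import *
D=down(SL[2]); L=lambda y,z:W(SL,[[-148,y,z]])[0]
print(L(-20,74))
plan([(L(-64,220),D,30),(L(-64,46),D,20)])
E
```

```text
[444.6  172.64  74.  ]
[[[-17.1,23.2,0.7],[0.0,0.0,4.8]],[[-15.1,24.5,0.6],[0.0,0.0,4.8]],[[-13.0,25.7,0.7],[0.0,0.0,4.8]],[[-10.9,26.7,0.7],[0.0,0.0,4.9]],[[-8.4,27.6,0.6],[0.0,0.0,4.8]],[[-6.2,28.1,0.7],[0.0,0.0,4.8]],[[-3.8,28.6,0.7],[0.0,0.0,4.8]],[[-1.4,28.8,0.6],[0.0,0.0,4.8]],[[1.1,28.8,0.7],[0.0,0.0,4.8]],[[3.4,28.6,0.6],[0.0,0.0,4.9]],[[5.9,28.2,0.7],[0.0,0.0,4.8]],[[8.2,27.6,0.7],[0.0,0.0,4.8]],[[10.5,26.9,0.6],[0.0,0.0,4.8]],[[12.7,25.8,0.7],[0.0,0.0,4.8]],[[14.8,24.7,0.7],[0.0,0.0,4.8]],[[16.8,23.4,0.6],[0.0,0.0,4.8]],[[18.8,21.9,0.7],[0.0,0.0,4.9]],[[0.0,0.0,19.3],[0.0,0.0,0.0]],[[0.0,0.0,19.4],[0.0,0.0,0.0]],[[0.0,0.0,19.3],[0.0,0.0,0.0]]]
[[[0.0,0.0,19.3],[0.0,0.0,0.0]],[[0.0,0.0,19.4],[0.0,0.0,0.0]],[[0.0,0.0,19.3],[0.0,0.0,0.0]],[[0.0,0.0,19.3],[0.0,0.0,0.0]],[[0.0,0.0,19.4],[0.0,0.0,0.0]],[[0.0,0.0,19.3],[0.0,0.0,0.0]]]
26 rows, end [439.85 128.91  45.99] z [ 0.  0. -1.]
```

Emit:
play_rows(motion=[[[-17,23,1],[0,0,4.8]],[[-15,24.5,1],[0,0,4.8]],[[-13,25.5,0.5],[0,0,4.8]],[[-11,26.5,0.5],[0,0,4.8]],[[-8.5,27.5,0.5],[0,0,4.8]],[[-6,28,0.5],[0,0,4.8]],[[-4,28.5,0.5],[0,0,4.8]],[[-1.5,29,0.5],[0,0,4.8]],[[1,29,0.5],[0,0,4.8]],[[3.5,28.5,0.5],[0,0,4.8]],[[6,28,0.5],[0,0,4.8]],[[8,27.5,0.5],[0,0,4.8]],[[10.5,27,0.5],[0,0,4.8]],[[12.5,26,0.5],[0,0,4.8]],[[15,24.5,0.5],[0,0,4.8]],[[17,23.5,0.5],[0,0,4.9]],[[19,22,0.5],[0,0,4.9]],[[0,0,0],[0,0,0]],[[0,0,0],[0,0,0]],[[0,0,0],[0,0,0]]], fingers=0, squeeze=40)

```text
time_s: 3.17
eef_pos: [439.8, 129.9, 221.8]
ee_rot: [-0.0, 0.999, -0.053, -0.0]
force: [0.3, 0.3, 0.1]
grip_width: 0.003
```

```bash
cat > look.py <<'E'
from plan import *
import sys
def look(name,polys):
    P=pose(); im=ctrl.capture("wrist")[:,:,::-1].copy(); cv2.imwrite(f"pics/{name}_raw.png",im)
    cal=ctrl.get_calibration("wrist")
    for Q in polys:
        h=cv2.convexHull((proj(cal,Q,P)*16).astype(np.int32)); cv2.polylines(im,[h],True,(0,255,0),1,cv2.LINE_AA,4)
    cv2.imwrite(f"pics/{name}.png",im); return P
E
python3 - <<'E'
from look import *
look("w1",[slog(SL,-32),slog(SL,32),lockbox(SL,14.7),rlog(RK,-22,68),rlog(RK,44,35),W(RK,[[a*65,e*85,12] for a in(1,-1) for e in(1,-1)])])
im=cv2.imread("pics/w1_raw.png")
for k in("orange","red","cream"): print(k,[(int(a),p) for a,p,_ in blobs(im,k)][:5])
D=down(SL[2]); L=lambda y,z:W(SL,[[-148,y,z]])[0]
print(ctrl.sense()["grip_width"]); plan([(L(-64,46),D,20)])
E
```

```text
orange [(2301, array([427.74, 156.1 ]))]
red []
cream [(2667, array([429.72,  87.74])), (225, array([ 49.37, 306.84]))]
-0.002778459913975375
[[[0.0,0.1,19.5],[0.0,0.0,0.0]],[[0.1,0.2,19.6],[0.0,0.0,0.0]],[[0.0,0.1,19.5],[0.0,0.0,0.0]],[[0.1,0.2,19.6],[0.0,0.0,0.1]],[[0.0,0.1,19.5],[0.0,0.0,0.0]],[[0.0,0.1,19.5],[0.0,0.0,0.0]],[[0.1,0.2,19.6],[0.0,0.0,0.0]],[[0.0,0.1,19.5],[0.0,0.0,0.0]],[[0.1,0.2,19.5],[0.0,0.0,0.0]]]
9 rows, end [439.85 128.86  46.04] z [-0.  0. -1.]
```

View pics/w1.png

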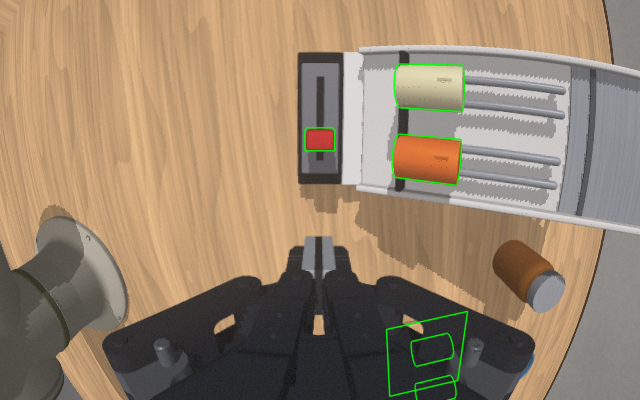

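Emit:
play_rows(motion=[[[0,0,20],[0,0,0]],[[0,0,20],[0,0,0]],[[0,0,20],[0,0,0]],[[0,0,20],[0,0,0]],[[0,1,20],[0,0,0]],[[0,0,20],[0,0,0]],[[0,0,20],[0,0,0]],[[0,0,20],[0,0,0]],[[0,0,16],[0,0,0]],[[0,-4,0],[0,0,0]],[[0,-6,0],[0,0,0]],[[0,-6,0],[0,0,0]],[[0,-6,0],[0,0,0]],[[0,-6,0],[0,0,0]],[[0,-6,0],[0,0,0]],[[0,-6,0],[0,0,0]],[[0,-6,0],[0,0,0]],[[0,-6,0],[0,0,0]],[[0,-6,0],[0,0,0]],[[0,-6,0],[0,0,0]]])

```text
time_s: 4.88
eef_pos: [447.0, 192.8, 45.8]
ee_rot: [0.0, 0.999, -0.054, 0.0]
force: [1.1, -1.9, 1.6]
grip_width: 0.001
```

Emit:
play_rows(motion=[[[0,-4,0],[0,0,0]],[[0,-2,0],[0,0,0]],[[0,-2,0],[0,0,0]],[[0,-2,0],[0,0,0]]])

```text
time_s: 5.22
eef_pos: [447.9, 202.3, 45.7]
ee_rot: [0.0, 0.999, -0.054, -0.0]
force: [-0.1, -2.6, 1.5]
grip_width: -0.001
```

Run:
```python
from plan import *
p,_=pose(); c,s=np.cos(SL[2]),np.sin(SL[2]); d=p[:2]-SL[:2]; print(c*d[0]+s*d[1],-s*d[0]+c*d[1],ctrl.sense()["force"])
```

```text
-147.90991668270732 9.797209151282834 [-0.08 -2.64  1.49]
```

Emit:
play_rows(motion=[[[0,-1.5,0],[0,0,0]],[[0,-1.5,0],[0,0,0]],[[0,-1,0],[0,0,0]],[[0,0,0],[0,0,0]]])

```text
time_s: 5.55
eef_pos: [448.3, 206.3, 45.7]
ee_rot: [-0.0, 0.999, -0.054, -0.0]
force: [-0.0, -0.6, -0.0]
grip_width: 0.002
```

Emit:
play_rows(motion=[[[0,-1,0],[0,0,0]],[[0,-1,0],[0,0,0]],[[0,0,0],[0,0,0]]])

```text
time_s: 5.8
eef_pos: [448.4, 207.3, 45.8]
ee_rot: [0.001, 0.999, -0.054, -0.0]
force: [-1.0, -8.4, 2.0]
grip_width: -0.002
```

Emit:
play_rows(motion=[[[0,-1,0],[0,0,0]],[[0,-1,0],[0,0,0]],[[0,0,0],[0,0,0]]])

```text
time_s: 6.05
eef_pos: [448.4, 207.6, 45.8]
ee_rot: [0.003, 0.999, -0.053, -0.001]
force: [-1.8, -21.5, 7.1]
grip_width: -0.001
```

Run:
```python
from plan import *
D=down(SL[2]); L=lambda y,z:W(SL,[[-148,y,z]])[0]
c30=np.cos(np.pi/6); ax=axw(SL,[c30,0,.5]); n=axw(SL,[-.5,0,c30])
G=down(SL[2],np.pi/6); print("toolx",G[:,0],ax,"z",G[:,2],-n)
C=W(SL,[[-52,-32,104]])[0]
p,R=pose(); b=p-5*D[:,1]*-1
plan([(p+3*D[:,1],D,5),(p+np.array([0,0,100.]),D,20),(C+100*n-14*n,G,25)])
```

```text
toolx [ 0.86 -0.09  0.5 ] [ 0.86 -0.09  0.5 ] z [ 0.5  -0.05 -0.87] [ 0.5  -0.05 -0.87]
[[[0.0,3.0,0.0],[0.3,0.1,0.1]],[[0.0,-0.5,-16.7],[0.0,0.0,0.0]],[[0.0,-0.5,-16.6],[0.0,0.0,0.0]],[[0.0,-0.5,-16.7],[0.0,0.0,0.0]],[[0.0,-0.5,-16.7],[0.0,0.0,0.0]],[[0.0,-0.5,-16.6],[0.0,0.0,0.0]],[[0.0,-0.5,-16.7],[0.0,0.0,0.0]],[[10.6,9.4,-6.5],[0.0,6.0,0.0]],[[11.2,9.5,-5.4],[0.0,6.0,0.0]],[[11.7,9.4,-4.2],[0.0,6.0,0.0]],[[12.1,9.5,-2.9],[0.0,6.0,0.0]],[[12.4,9.4,-1.7],[0.0,6.0,0.0]]]
12 rows, end [496.   155.   178.51] z [ 0.5  -0.05 -0.87]
```

Emit:
play_rows(motion=[[[0,6,0],[0,0,0]],[[0,0,-17],[0,0,0]],[[0,0,-17],[0,0,0]],[[0,0,-17],[0,0,0]],[[0,0,-17],[0,0,0]],[[0,0,-17],[0,0,0]],[[0,0,-17],[0,0,0]],[[10.5,9,-6.5],[0,6,0]],[[11,9.5,-5.5],[0,6,0]],[[11.5,9.5,-4],[0,6,0]],[[12,9.5,-3],[0,6,0]],[[12.5,9.5,-1.5],[0,6,0]],[[0,0,0],[0,0,0]],[[0,0,0],[0,0,0]],[[0,0,0],[0,0,0]]], fingers=70)

```text
time_s: 7.3
eef_pos: [495.4, 152.1, 180.2]
ee_rot: [0.014, 0.965, -0.052, 0.257]
force: [0.8, 0.1, -0.6]
grip_width: 0.821
```

Run:
```python
from look import *
P=look("w2",[slog(SL,-32),slog(SL,32),lockbox(SL,70)])
print(P,ctrl.sense()["grip_width"]*85)
G=down(SL[2],np.pi/6); n=-G[:,2]; C=W(SL,[[-52,-32,104]])[0]
plan([(C-14*n,G,15)])
```

```text
(array([495.4 , 152.08, 180.21]), array([[ 0.86, -0.11,  0.49],
       [-0.09, -0.99, -0.05],
       [ 0.5 , -0.  , -0.87]])) 69.78742787491535
[[[-0.1,-0.4,14.5],[0.0,0.0,0.0]],[[-0.1,-0.4,14.5],[0.0,0.0,0.0]],[[0.0,-0.4,14.5],[0.0,0.0,0.0]],[[-0.1,-0.4,14.5],[0.0,0.1,0.0]],[[-0.1,-0.4,14.5],[0.0,0.0,0.0]],[[-0.1,-0.4,14.5],[0.0,0.0,0.0]],[[-0.2,-0.4,14.6],[0.0,0.0,0.0]]]
7 rows, end [545.68 149.55  91.81] z [ 0.5  -0.05 -0.87]
```

View pics/w2.png

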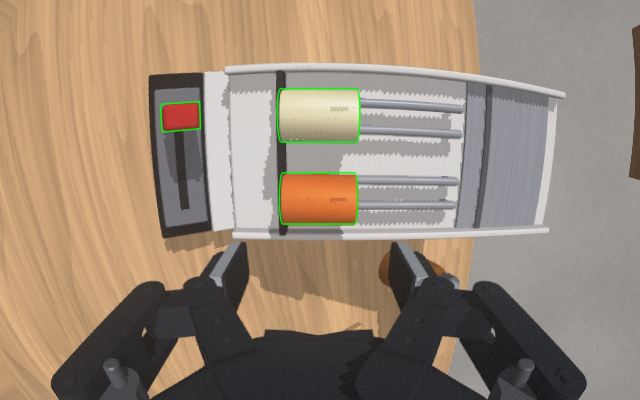

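Pose predictions overlay the wrist view exactly: lock at its stop (180,117), carrot (318,198), parsnip (319,115). I'll descend and grasp the carrot end-on.

Emit:
play_rows(motion=[[[0,-0.5,15],[0,0,0]],[[0,-0.5,15],[0,0,0]],[[0,-0.5,15],[0,0,0]],[[-0.5,-0.5,15],[0,0,0]],[[0,-0.5,15],[0,0,0]],[[0,-0.3,15],[0,0,0]],[[0,0,6],[0,0,0]],[[0,0,5.5],[0,0,0]],[[0,0,0],[0,0,0]],[[0,0,0],[0,0,0]]])

```text
time_s: 8.18
eef_pos: [545.8, 149.3, 92.3]
ee_rot: [0.014, 0.965, -0.052, 0.258]
force: [0.6, 0.5, 0.3]
grip_width: 0.811
```

Emit:
play_rows(motion=[[[0,0,0],[0,0,0]],[[0,0,0],[0,0,0]],[[0,0,0],[0,0,0]],[[0,0,0],[0,0,0]],[[0,0,0],[0,0,0]],[[0,0,0],[0,0,0]]], fingers=45, squeeze=40)

```text
time_s: 8.68
eef_pos: [545.7, 149.3, 92.9]
ee_rot: [0.014, 0.964, -0.052, 0.259]
force: [-5.6, 0.6, 7.0]
grip_width: 0.653
```

Run:
```python
from look import *
s=ctrl.sense(); print(s["force"],s["grip_width"]*85.4,s["dq"])
p,R=pose(); n=-R[:,2]
G=down(SL[2],np.pi/6); C=W(SL,[[-52,-32,104]])[0]; print("TCP rel log in tool",R.T@(p-C))
T=W(RK,[[0,22,68]])[0]; D=down(RK[2])
plan([(p+60*n,R,20),([500,60,230],down(0,.2),25),(T+np.array([0,0,100-14.]),D,25)])
```

```text
[-5.57  0.61  7.  ] 55.74784926540693 [ 0. -0.  0. -0. -0.  0.]
TCP rel log in tool [ 0.48  0.21 13.16]
[[[0.0,0.0,-15.0],[0.0,0.0,0.0]],[[0.0,0.0,-15.0],[0.0,0.0,0.0]],[[0.0,0.0,-15.0],[0.0,0.0,0.0]],[[0.0,0.0,-15.0],[0.0,0.0,0.0]],[[6.3,15.6,-12.8],[0.4,-3.1,-1.0]],[[5.3,15.6,-13.2],[0.3,-3.1,-0.9]],[[4.3,15.7,-13.5],[0.4,-3.1,-1.0]],[[3.3,15.6,-13.9],[0.4,-3.1,-1.0]],[[2.3,15.5,-14.1],[0.3,-3.1,-0.9]],[[1.3,15.5,-14.3],[0.4,-3.1,-1.0]],[[5.9,21.0,8.2],[0.0,-1.0,-0.3]],[[5.9,21.1,8.2],[0.1,-1.1,-0.2]],[[6.0,21.1,8.0],[0.0,-1.0,-0.3]],[[6.1,21.1,7.8],[0.0,-1.1,-0.3]],[[6.0,21.2,7.8],[0.0,-1.0,-0.3]],[[6.1,21.2,7.6],[0.1,-1.0,-0.2]],[[6.2,21.2,7.6],[0.0,-1.1,-0.3]],[[6.2,21.2,7.3],[0.0,-1.0,-0.3]],[[6.2,21.3,7.3],[0.0,-1.1,-0.3]],[[6.2,21.3,7.2],[0.1,-1.0,-0.2]]]
[[[6.3,21.4,7.0],[0.0,-1.0,-0.3]]]
21 rows, end [ 581.57 -171.23  154.01] z [ 0.  0. -1.]
```

Emit:
play_rows(motion=[[[0,0,-8],[0,0,0]],[[0,0,-15],[0,0,0]],[[0,0,-18],[0,0,0]],[[0,0,-18],[0,0,0]],[[6.5,15.5,-13],[0.4,-3.1,-1]],[[5.5,15.5,-13],[0.4,-3.1,-1]],[[4.5,15.5,-13.5],[0.4,-3.1,-1]],[[3.5,15.5,-14],[0.4,-3.1,-1]],[[2.5,15.5,-14],[0.3,-3.1,-1]],[[1.5,15.5,-14.5],[0.4,-3.1,-1]],[[6,21,8],[0,-1,-0.3]],[[6,21,8],[0,-1.1,-0.3]],[[6,21,8],[0,-1,-0.3]],[[6,21,8],[0,-1.1,-0.3]],[[6,21,8],[0,-1,-0.3]],[[6,21,7.5],[0.1,-1,-0.2]],[[6,21,7.5],[0,-1.1,-0.3]],[[6,21,7.5],[0,-1,-0.3]],[[6,21,7],[0,-1.1,-0.3]],[[6,21,7],[0.1,-1,-0.2]]])

```text
time_s: 10.35
eef_pos: [576.1, -148.8, 160.7]
ee_rot: [0.0, 1.0, 0.027, 0.008]
force: [-0.4, -0.2, -0.6]
grip_width: 0.649
```

Emit:
play_rows(motion=[[[6,21,7],[0,-1,-0.3]],[[0,0,0],[0,0,0]],[[0,0,0],[0,0,0]]])

```text
time_s: 10.6
eef_pos: [583.0, -169.1, 153.4]
ee_rot: [0.0, 1.0, 0.029, -0.001]
force: [-0.1, 0.6, -1.1]
grip_width: 0.645
```

Run:
```python
from look import *
p,R=pose()
held=lambda d:cyl(p-d*R[:,2],R[:,0])
P=look("w3",[rlog(RK,-22,68),rlog(RK,44,35),rlog(RK,0,35),held(13.2),W(RK,[[a*65,e*85,12] for a in(1,-1) for e in(1,-1)])])
print(P,ctrl.sense()["force"],ctrl.sense()["grip_width"]*85.4)
im=cv2.imread("pics/w3_raw.png")
for k in("orange","beet"): print(k,[(int(a),c) for a,c,_ in blobs(im,k)][:5])
cal=ctrl.get_calibration("wrist"); print(hullc(proj(cal,rlog(RK,-22,68),P)),hullc(proj(cal,held(13.2),P)))
for c in("scene","side"):
    i=ctrl.capture(c)[:,:,::-1].copy(); cv2.imwrite(f"pics/{c}3.png",i)
    print(c,[(int(a),q) for a,q,_ in blobs(i,"orange")][:5],"pred",hullc(proj(ctrl.get_calibration(c),held(13.2))))
```

```text
(array([ 583.04, -169.07,  153.36]), array([[ 1.  ,  0.06, -0.  ],
       [ 0.06, -1.  , -0.  ],
       [-0.  ,  0.  , -1.  ]])) [-0.37 -0.33 -0.22] 55.41209458573972
orange [(10640, array([318.12, 262.17]))]
beet [(2610, array([317.46, 169.57])), (1240, array([316.47, 208.69]))]
[317.51 256.18] [320.7  261.98]
scene [(972, array([496.79,  64.01])), (703, array([252.37, 268.97])), (559, array([369.93, 288.38])), (279, array([260.44, 230.27]))] pred [267.72 229.35]
side [(323, array([321.12, 134.96])), (287, array([321.15, 153.06])), (201, array([266.78, 204.95]))] pred [320.17 134.14]
```

View pics/w3.png

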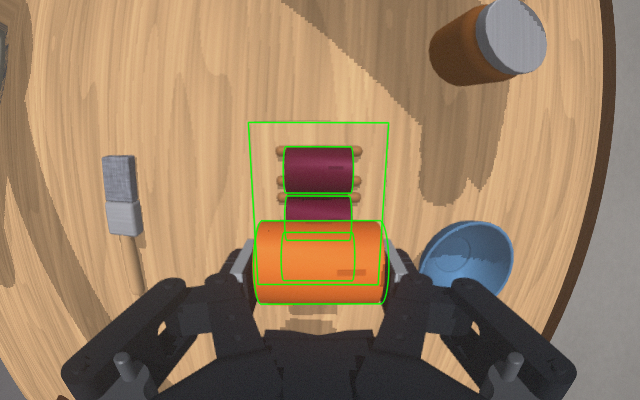

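Run:
```python
from look import *
P=pose(); cal=ctrl.get_calibration("wrist")
print("beet_left pred",hullc(proj(cal,rlog(RK,44,35),P)),"meas 317.46,169.57; per 10mm y:",hullc(proj(cal,rlog(RK,54,35),P)))
D=down(RK[2]); T=W(RK,[[0,22,68-13.2]])[0]
plan([(T+[0,0,12],D,15),(T+[0,0,1],D,4)])
```

```text
beet_left pred [317.47 170.52] meas 317.46,169.57; per 10mm y: [317.52 159.13]
[[[-0.3,0.5,14.6],[0.0,0.0,0.1]],[[-0.3,0.6,14.6],[0.0,0.0,0.0]],[[-0.3,0.5,14.6],[0.0,0.0,0.1]],[[-0.3,0.5,14.6],[0.1,0.0,0.0]],[[-0.3,0.6,14.6],[0.0,0.0,0.1]],[[-0.3,0.5,14.6],[0.0,0.0,0.0]],[[0.0,0.0,3.7],[0.0,0.0,0.0]],[[0.0,0.0,3.6],[0.0,0.0,0.0]],[[0.0,0.0,3.7],[0.0,0.0,0.0]]]
9 rows, end [ 581.56 -171.19   55.76] z [ 0.  0. -1.]
```

Emit:
play_rows(motion=[[[-0.3,0.5,14.5],[0,0,0.1]],[[-0.3,0.5,14.5],[0,0,0]],[[-0.3,0.4,14.5],[0,0,0.1]],[[-0.3,0.4,14.5],[0,0,0]],[[-0.3,0.4,14.5],[0,0,0.1]],[[-0.3,0.4,14.5],[0,0,0]],[[0,0,4],[0,0,0]],[[0,0,3],[0,0,0]],[[0,0,2],[0,0,0]],[[0,0,0],[0,0,0]],[[0,0,0],[0,0,0]]])

```text
time_s: 11.67
eef_pos: [581.9, -171.6, 58.5]
ee_rot: [0.001, 1.0, 0.027, 0.0]
force: [0.2, -0.5, -0.7]
grip_width: 0.65
```

Emit:
play_rows(motion=[[[-0.3,-0.8,1],[0,0,0]],[[0,0,1],[0,0,0]],[[0,0,0.5],[0,0,0]],[[0,0,0],[0,0,0]]])

```text
time_s: 12.0
eef_pos: [581.6, -171.0, 56.0]
ee_rot: [0.001, 1.0, 0.026, 0.0]
force: [-1.5, 0.3, 5.3]
grip_width: 0.649
```

Emit:
play_rows(motion=[[[0,0,0],[0,0,0]],[[0,0,0],[0,0,0]],[[0,0,0],[0,0,0]],[[0,0,0],[0,0,0]]], fingers=66)

```text
time_s: 12.33
eef_pos: [581.2, -170.8, 55.1]
ee_rot: [0.001, 1.0, 0.026, -0.0]
force: [0.2, -0.2, 0.3]
grip_width: 0.771
```

Emit:
play_rows(motion=[[[0,0,-4],[0,0,0]],[[0,0,-8],[0,0,0]],[[0,0,-15],[0,0,0]],[[0,0,-20],[0,0,0]],[[0,0,-20],[0,0,0]],[[0,0,-20],[0,0,0]],[[0,0,-20],[0,0,0]],[[0,0,0],[0,0,0]],[[0,0,0],[0,0,0]],[[0,0,0],[0,0,0]]])

```text
time_s: 13.17
eef_pos: [581.0, -170.5, 161.7]
ee_rot: [0.001, 1.0, 0.026, -0.001]
force: [0.2, -0.4, -0.8]
grip_width: 0.772
```

Run:
```python
from look import *
P=look("w4",[rlog(RK,-22,68),rlog(RK,22,68),rlog(RK,44,35),rlog(RK,-44,35)])
cal=ctrl.get_calibration("wrist"); im=cv2.imread("pics/w4_raw.png")
print([(int(a),c) for k in("orange","beet") for a,c,_ in blobs(im,k)][:7])
print(P[0],[hullc(proj(cal,rlog(RK,y,68),P)) for y in(22,-22)])
for c in("scene","side"):
    i=ctrl.capture(c)[:,:,::-1].copy(); cal=ctrl.get_calibration(c)
    print(c,[(int(a),q) for a,q,_ in blobs(i,"orange")][:5],"pred",hullc(proj(cal,np.r_[rlog(RK,22,68),rlog(RK,-22,68)])),hullc(proj(cal,rlog(RK,22,68))))
# to parsnip
G=down(SL[2],np.pi/6); n=-G[:,2]; C=W(SL,[[-52,32,104]])[0]
plan([([500,60,240],down(0,.2),28),(C+72*n,G,28)])
```

```text
[(3520, array([318.46, 201.1 ])), (3064, array([321.6 , 251.79])), (1780, array([319.39, 160.09]))]
[ 581.   -170.46  161.7 ] [array([320.46, 200.59]), array([320.39, 250.41])]
scene [(971, array([496.8 ,  64.02])), (709, array([252.48, 268.95])), (630, array([272.07, 257.28])), (583, array([369.87, 288.55]))] pred [262.22 262.79] [272.49 256.85]
side [(508, array([321.4 , 158.61])), (205, array([266.83, 204.95]))] pred [320.54 157.92] [320.43 163.3 ]
[[[-6.9,-23.4,-7.9],[0.0,1.2,0.3]],[[-6.8,-23.4,-8.0],[-0.1,1.1,0.3]],[[-6.8,-23.4,-8.2],[0.0,1.2,0.3]],[[-6.8,-23.3,-8.3],[0.0,1.1,0.3]],[[-6.7,-23.3,-8.5],[0.0,1.2,0.3]],[[-6.7,-23.2,-8.6],[-0.1,1.1,0.3]],[[-6.6,-23.2,-8.8],[0.0,1.2,0.3]],[[-6.5,-23.2,-8.9],[0.0,1.2,0.3]],[[-6.5,-23.1,-9.0],[0.0,1.1,0.3]],[[-6.4,-23.1,-9.2],[-0.1,1.2,0.3]],[[-0.7,-22.5,10.6],[-0.3,2.6,0.8]],[[-1.5,-22.6,10.4],[-0.3,2.7,0.9]],[[-2.3,-22.7,10.2],[-0.3,2.6,0.8]],[[-3.2,-22.6,10.0],[-0.4,2.7,0.9]],[[-3.9,-22.6,9.6],[-0.3,2.6,0.8]],[[-4.7,-22.6,9.3],[-0.3,2.6,0.8]],[[-5.4,-22.7,9.0],[-0.3,2.7,0.9]]]
17 rows, end [509.88 217.86 166.34] z [ 0.5  -0.05 -0.87]
```

View pics/w4.png

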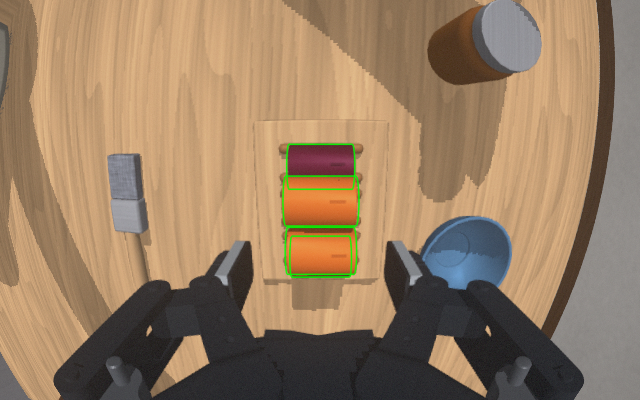

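The carrot is saddled at (320,203), between beets and beside the set carrot at (321,252), which hasn't moved. The parsnip is next.

Emit:
play_rows(motion=[[[-7,-23.5,-8],[0,1.2,0.3]],[[-7,-23.5,-8],[0,1.1,0.3]],[[-7,-23.5,-8],[0,1.2,0.3]],[[-6.5,-23,-8.5],[0,1.1,0.3]],[[-6.5,-23,-8.5],[0,1.2,0.3]],[[-6.5,-23,-8.5],[-0.1,1.1,0.3]],[[-6.5,-23,-9],[0,1.2,0.3]],[[-6.5,-23,-9],[0,1.2,0.3]],[[-6.5,-23,-9],[0,1.1,0.3]],[[-6.5,-23,-9],[-0.1,1.2,0.3]],[[-0.5,-22.5,10.5],[-0.3,2.6,0.8]],[[-1.5,-22.5,10.5],[-0.3,2.7,0.9]],[[-2.5,-22.5,10],[-0.3,2.6,0.8]],[[-3,-22.5,10],[-0.4,2.7,0.9]],[[-4,-22.5,9.5],[-0.3,2.6,0.8]],[[-4.5,-22.5,9.5],[-0.3,2.6,0.8]],[[-5.5,-22.5,9],[-0.3,2.7,0.9]],[[0,0,0],[0,0,0]],[[0,0,0],[0,0,0]]], fingers=70)

```text
time_s: 14.9
eef_pos: [509.7, 216.6, 166.5]
ee_rot: [0.014, 0.965, -0.051, 0.258]
force: [0.8, -0.3, 0.1]
grip_width: 0.822
```

Run:
```python
from look import *
P=look("w5",[slog(SL,32)]); im=cv2.imread("pics/w5_raw.png")
print(P[0],blobs(im,"cream")[0][:2],hullc(proj(ctrl.get_calibration("wrist"),slog(SL,32),P)))
G=down(SL[2],np.pi/6); n=-G[:,2]; C=W(SL,[[-52,32,104]])[0]
plan([(C-13.5*n,G,15)])
```

```text
[509.67 216.63 166.52] (np.int32(1842), array([317.9 , 221.45])) [318.81 205.91]
[[[-0.2,-0.3,14.3],[0.0,0.0,0.0]],[[-0.2,-0.3,14.4],[0.0,0.0,0.0]],[[-0.2,-0.3,14.3],[0.0,0.0,0.0]],[[-0.2,-0.3,14.4],[0.0,0.0,0.0]],[[-0.2,-0.3,14.3],[0.0,0.0,0.0]],[[-0.2,-0.3,14.4],[0.0,0.0,0.0]]]
6 rows, end [552.36 213.17  92.26] z [ 0.5  -0.05 -0.87]
```

View pics/w5.png

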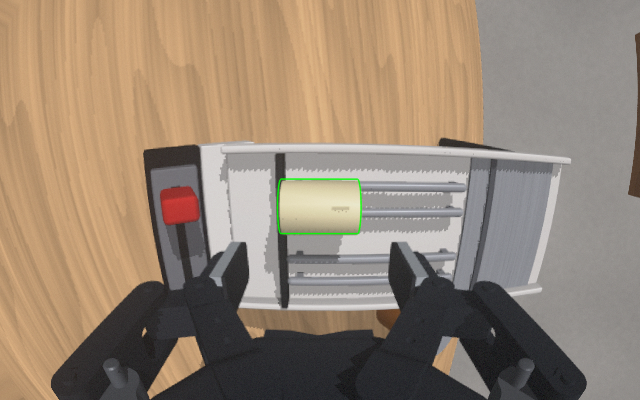

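The parsnip at (320,207) fills its predicted outline, so the low blob area was only a threshold effect. The lock (180,205) is still at its end. Descending to grasp.

Emit:
play_rows(motion=[[[-0.2,-0.3,14.5],[0,0,0]],[[-0.2,-0.3,14.5],[0,0,0]],[[-0.2,-0.3,14.5],[0,0,0]],[[-0.2,-0.3,14.5],[0,0,0]],[[-0.2,-0.3,14],[0,0,0]],[[-0.2,-0.3,8],[0,0,0]],[[0,0,5.5],[0,0,0]],[[0,0,0],[0,0,0]],[[0,0,0],[0,0,0]]])

```text
time_s: 15.7
eef_pos: [552.6, 212.8, 93.7]
ee_rot: [0.014, 0.964, -0.053, 0.259]
force: [0.1, 0.6, 0.4]
grip_width: 0.822
```

Emit:
play_rows(motion=[[[0,0,0],[0,0,0]],[[0,0,0],[0,0,0]],[[0,0,0],[0,0,0]],[[0,0,0],[0,0,0]],[[0,0,0],[0,0,0]],[[0,0,0],[0,0,0]]], fingers=45)

```text
time_s: 16.2
eef_pos: [552.2, 213.2, 94.0]
ee_rot: [0.014, 0.964, -0.053, 0.26]
force: [-6.2, -0.7, 6.9]
grip_width: 0.647
```

Run:
```python
from look import *
s=ctrl.sense(); print(s["force"],s["grip_width"]*85.4)
p,R=pose(); n=-R[:,2]
C=W(SL,[[-52,32,104]])[0]; print("TCP rel log in tool",R.T@(p-C))
T=W(RK,[[0.5,0.5,101.5]])[0]; D=down(RK[2])
plan([(p+60*n,R,20),([500,60,240],down(0,.2),26),(T+np.array([0,0,75-13.]),D,26)])
```

```text
[-6.25 -0.67  6.89] 55.2326157589819
TCP rel log in tool [ 0.66 -0.01 11.91]
[[[0.0,0.0,-20.0],[0.0,0.0,0.0]],[[0.0,0.0,-20.0],[0.0,0.0,0.0]],[[0.0,0.0,-20.0],[0.0,0.0,0.0]],[[5.4,19.7,-10.5],[0.3,-2.3,-0.7]],[[4.7,19.8,-10.8],[0.2,-2.4,-0.8]],[[3.9,19.7,-11.1],[0.3,-2.3,-0.7]],[[3.3,19.8,-11.3],[0.3,-2.3,-0.7]],[[2.5,19.7,-11.5],[0.3,-2.4,-0.8]],[[1.9,19.7,-11.8],[0.2,-2.3,-0.7]],[[1.0,19.6,-11.8],[0.3,-2.3,-0.7]],[[0.4,19.6,-12.0],[0.3,-2.4,-0.8]],[[6.0,23.0,8.3],[0.0,-1.0,-0.3]],[[6.1,23.0,8.2],[0.0,-1.1,-0.2]],[[6.1,23.0,8.1],[0.1,-1.0,-0.3]],[[6.2,23.1,7.9],[0.0,-1.1,-0.3]],[[6.1,23.1,7.8],[0.0,-1.0,-0.3]],[[6.2,23.2,7.7],[0.0,-1.0,-0.2]],[[6.3,23.1,7.6],[0.1,-1.1,-0.3]],[[6.3,23.2,7.4],[0.0,-1.0,-0.3]],[[6.2,23.3,7.4],[0.0,-1.0,-0.3]]]
[[[6.3,23.3,7.2],[0.0,-1.1,-0.2]],[[6.3,23.3,7.1],[0.1,-1.0,-0.3]]]
22 rows, end [ 583.16 -192.71  163.48] z [ 0.  0. -1.]
```

Emit:
play_rows(motion=[[[0,0,-8],[0,0,0]],[[0,0,-14],[0,0,0]],[[0,0,-18],[0,0,0]],[[0,0,-20],[0,0,0]],[[5.5,19.5,-10.5],[0.3,-2.3,-0.7]],[[4.5,19.5,-11],[0.3,-2.4,-0.8]],[[4,19.5,-11],[0.3,-2.3,-0.7]],[[3.5,20,-11.5],[0.3,-2.3,-0.7]],[[2.5,20,-11.5],[0.3,-2.4,-0.8]],[[2,20,-12],[0.2,-2.3,-0.7]],[[1,20,-12],[0.3,-2.3,-0.7]],[[0.5,19.5,-12],[0.2,-2.4,-0.8]],[[6,23,8.5],[0,-1,-0.3]],[[6,23,8],[0,-1.1,-0.2]],[[6,23,8],[0.1,-1,-0.3]],[[6,23,8],[0,-1.1,-0.3]],[[6,23,8],[0,-1,-0.3]],[[6,23,7.5],[0,-1,-0.2]],[[6.5,23,7.5],[0.1,-1.1,-0.3]],[[6.5,23,7.5],[0,-1,-0.3]]])

```text
time_s: 17.87
eef_pos: [560.8, -124.4, 184.3]
ee_rot: [-0.0, 0.999, 0.02, 0.027]
force: [-0.3, 0.5, -0.5]
grip_width: 0.649
```

Emit:
play_rows(motion=[[[6,23.5,7.5],[0,-1,-0.3]],[[6,23.5,7],[0,-1.1,-0.2]],[[6,23,7],[0,-1,-0.3]],[[0,0,0],[0,0,0]],[[0,0,0],[0,0,0]]])

```text
time_s: 18.28
eef_pos: [582.4, -193.2, 162.9]
ee_rot: [0.0, 1.0, 0.026, -0.0]
force: [-0.4, 0.3, -1.0]
grip_width: 0.644
```

Run:
```python
from look import *
p,R=pose()
held=cyl(p-12*R[:,2],R[:,0])
P=look("w6",[rlog(RK,-22,68),rlog(RK,22,68),rlog(RK,44,35),held])
print(P,ctrl.sense()["grip_width"]*85.4)
for c in("scene","side"):
    i=ctrl.capture(c)[:,:,::-1].copy(); cv2.imwrite(f"pics/{c}6.png",i)
    print(c,[(int(a),q) for a,q,_ in blobs(i,"cream")][:3],"pred",hullc(proj(ctrl.get_calibration(c),held)))
D=down(RK[2]); T=W(RK,[[0.5,0.5,101.5-12]])[0]
plan([(T+[0,0,10],D,15),(T+[0,0,2.],D,4)])
```

```text
(array([ 582.35, -193.16,  162.93]), array([[ 1.  ,  0.05, -0.  ],
       [ 0.05, -1.  , -0.  ],
       [-0.  ,  0.  , -1.  ]])) 55.285533847927574
scene [(265, array([274.3 , 110.22])), (257, array([246.6 , 234.46])), (92, array([337.41,  12.38]))] pred [254.3 232.7]
side [(1561, array([609.3 , 163.12])), (485, array([494.74,  34.26])), (349, array([569.1 , 274.05]))] pred [321.13 125.39]
[[[0.1,0.2,12.9],[0.0,0.0,0.0]],[[0.2,0.1,12.9],[0.0,0.0,0.0]],[[0.1,0.2,12.9],[0.0,0.0,0.0]],[[0.1,0.1,12.9],[0.1,0.0,0.0]],[[0.2,0.2,12.9],[0.0,0.0,0.1]],[[0.0,0.0,2.7],[0.0,0.0,0.0]],[[0.0,0.0,2.6],[0.0,0.0,0.0]],[[0.0,0.0,2.7],[0.0,0.0,0.0]]]
8 rows, end [ 583.23 -192.66   91.52] z [ 0.  0. -1.]
```

View pics/w6.png

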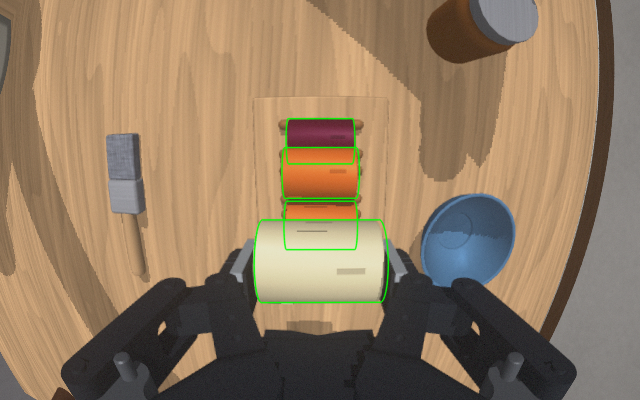

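Emit:
play_rows(motion=[[[0.2,0,13],[0,0,0]],[[0.2,0,13],[0,0,0]],[[0.2,0,13],[0,0,0]],[[0.2,0,13],[0,0,0]],[[0,0,12],[0,0,0]],[[0,0,4],[0,0,0]],[[0,0,2],[0,0,0]],[[0,0,1],[0,0,0]],[[0,0,0],[0,0,0]],[[0,0,0],[0,0,0]]])

```text
time_s: 19.27
eef_pos: [583.6, -192.9, 93.1]
ee_rot: [0.001, 1.0, 0.027, 0.0]
force: [0.8, 0.1, -0.0]
grip_width: 0.645
```

Emit:
play_rows(motion=[[[0,0,1],[0,0,0]],[[0,0,1],[0,0,0]],[[0,0,0],[0,0,0]]])

```text
time_s: 19.52
eef_pos: [583.6, -192.9, 90.9]
ee_rot: [0.001, 1.0, 0.027, 0.0]
force: [0.2, 1.1, 2.1]
grip_width: 0.648
```

Emit:
play_rows(motion=[[[0,0,0.5],[0,0,0]],[[0,0,0],[0,0,0]]])

```text
time_s: 19.68
eef_pos: [583.7, -192.9, 90.8]
ee_rot: [0.001, 1.0, 0.027, 0.0]
force: [-1.4, 1.1, 5.8]
grip_width: 0.645
```

Emit:
play_rows(motion=[[[0,0,0],[0,0,0]],[[0,0,0],[0,0,0]],[[0,0,0],[0,0,0]],[[0,0,0],[0,0,0]],[[0,0,-3],[0,0,0]],[[0,0,-8],[0,0,0]],[[0,0,-15],[0,0,0]],[[0,0,-20],[0,0,0]],[[0,0,-20],[0,0,0]],[[0,0,-20],[0,0,0]],[[0,0,-20],[0,0,0]],[[0,0,-20],[0,0,0]],[[0,0,0],[0,0,0]],[[0,0,0],[0,0,0]]], fingers=66)

```text
time_s: 20.85
eef_pos: [583.6, -192.8, 217.1]
ee_rot: [0.001, 1.0, 0.027, 0.001]
force: [-0.5, 1.1, -0.3]
grip_width: 0.768
```

Run:
```python
from look import *
P=look("w7",[rlog(RK,-22,68),rlog(RK,22,68),rlog(RK,44,35),rlog(RK,0,101.5)])
ims=[cv2.resize(cv2.imread("pics/w7.png"),(480,300))]
for c in("scene","side"):
    i=ctrl.capture(c)[:,:,::-1].copy(); cv2.imwrite(f"pics/{c}7.png",i); cal=ctrl.get_calibration(c); o=cv2.imread(f"pics/{c}0.png")
    for k in("orange","red","beet"): print(c,k,[(int(a),q) for a,q,_ in blobs(i,k)][:5])
    for n in("jar","bowl","brush"): print(n,[np.round(np.array(d["position"])*[640,400],1) for d in ctrl.spot_in(c,n)][:1])
    for Q in(rlog(RK,-22,68),rlog(RK,22,68),rlog(RK,0,101.5),lockbox(SL,70)):
        h=cv2.convexHull((proj(cal,Q)*16).astype(np.int32)); cv2.polylines(i,[h],True,(0,255,0),1,cv2.LINE_AA,4)
    y,x=(200,190) if c=="scene" else(110,230)
    ims.append(cv2.resize(i[y:y+140,x:x+180],(400,300)))
cv2.imwrite("pics/end.png",np.vstack([np.pad(ims[0],((0,0),(0,320),(0,0))),np.hstack(ims[1:])]))
```

```text
scene orange [(972, array([496.81,  64.03])), (565, array([370.21, 288.38])), (525, array([251.14, 271.38])), (344, array([277.  , 257.57]))]
scene red [(168, array([395.3 , 142.12]))]
scene beet [(544, array([443.48,  28.67])), (436, array([243.55, 285.12])), (275, array([288.55, 261.03])), (143, array([271.21, 280.  ]))]
jar [array([376.1, 277.1])]
bowl [array([279.7, 349.3])]
brush [array([210.4, 207.7])]
side orange [(299, array([321.48, 164.  ])), (202, array([266.72, 205.02]))]
side red [(192, array([370.64, 302.05]))]
side beet [(301, array([320.09, 179.  ]))]
jar [array([264.9, 195.5])]
bowl [array([262.4, 154.4])]
brush [array([403.4, 172. ])]
```

View pics/end.png

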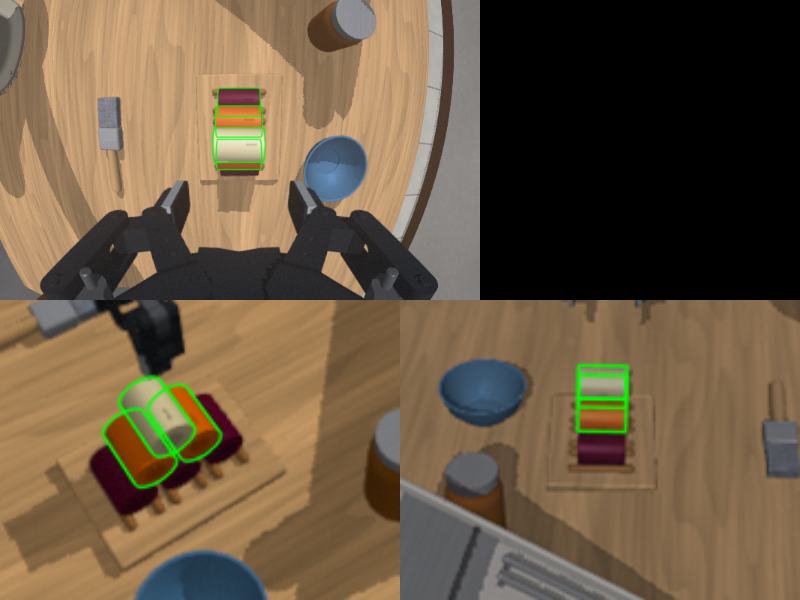

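Run:
```python
from h import *
from plan import SL
for c in("scene","side"): print(c,hullc(proj(ctrl.get_calibration(c),lockbox(SL,70))))
print(ctrl.finish_job())
```

```text
scene [395.45 142.01]
side [370.78 301.75]
the job is handed in; nothing more can be done
None
```

I did all three steps in the order asked and handed the job in at about 21 s.

- **Blade lock:** I pushed it with closed fingers until it stopped moving and the force rose to 21 N. The last pictures put it within 0.4 pixel of where the 70 mm end stop should appear.
- **Carrot:** I gripped it by its ends and saddled it in the free gap beside the carrot already there. It may sit about 1–2 mm along the rack's length from the carrot already there, and I left it like that.
- **Parsnip:** I gripped it the same way and saddled it on the two carrots, releasing at about 6 N of contact. It stayed put after release, and the overlays from all three cameras match its predicted place.

**Pile and bystanders:** The right beetroot stayed within 0.1 pixel of its first position in the scene camera, and the carrot already there had not moved after the first placing. The middle and left beetroots are partly hidden now, so I compared them only by eye with the overlays. The jar, bowl and brush show no visible shift. The detector's reported positions for them wandered by up to 6 pixels. I put that down to the detector, because the arm never came near them.

The cream colour check failed to measure the parsnip, so I judged it by the overlays. No check showed anything out of place.

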